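# Find the thread hand of the outlet cap, braced in the carrom-board corner

### The arm

A 6-joint arm with a two-finger parallel gripper is mounted at the origin on the work surface. World frame = base frame: x ahead of the robot, y to its left, z up, the work surface at z = 0. Lengths are in m, angles in rad, forces in N, time in s.
With the tool pointing down it reaches from about 0.35 to 0.95 m from the base axis. Payload 17.4 kg.
Tool frame: the origin (TCP) lies midway between the tips of the shut fingers; the grasp point (between the pads) lies manip.pinch_z behind it (manip.pinch_z is the distance from the TCP to the grasp point, in m); z points along the fingers, y is the line along which they close (so a half turn about z gives the same grasp; the last joint's range is limited). The gripper opens to 93 mm and grips with 3 to 60 N. Pads are 15 mm wide; open, the fingers measure 128 mm over their backs; the gripper's body (75 mm by 188 mm) begins 65 mm behind the grasp point.
Start: joints at [1.12, 0.116, 1.442, -0, 1.584, -0.038], TCP at [0.271, 0.618, 0.219] pointing down, gripper open.
Joint ranges: [-2.83, 2.83], [-0.83, 2.19], [0.07, 2.5], [-1.14, 4.28], [0.01, 3], [-2.97, 2.97]. Speed limits (rad/s): [1.89, 1.89, 2.22, 3.14, 3.14, 3.14].

### API

Orientations are given as a rotation vector (axis times angle).
In Python, from rig import manip gives the robot as it stands.
- The arm moves only by the tool step_arm, never from a script. Its arguments are lists of equal length, an entry for each row: "claw": the opening, from 0 (shut) to 1 (fully open); "dp": the shift along the tool's x, y, z in cm, a list of three; "twist": the turn about the tool's z in rad. A call has 1 to 20 rows; each row shifts and turns the commanded pose from where the row before left it, along the tool's axes as they then stand; what a row does not reach is not made up. A row lasts 1/10 s, in which the tool goes at most 50 mm and 8.59 degrees, less where a joint would pass 70% of its speed; a pose out of reach is approached as far as the arm can. A call with a gripper value outside its range is refused whole. The fingers move at their own pace and stop on an object; "force" is the grip in N (left out, the last holds). Time passes only in rows, so rows that do not move let the fingers close. It gives the time, the measured TCP pose, the force, the opening and the grip force at its end, in the units of the state.
- manip.get_obs(): the state, without advancing time (a new reading comes with each control period).
- manip.capture(name): name is "side" or "top"; returns a dict with "color" (420x560x3 uint8, red, green, blue), "camera_matrix" (3x3 intrinsics, pixels), "rvec" (rotation vector, rad) and "tvec" (3), from world to camera coordinates, as OpenCV has them. Camera axes: x right, y down, z forward; pixel columns grow to the right and rows downward; lengths in m; the calibration is good to about 2 mm. A picture is of the moment at which its call begins. There is no depth.
- manip.sign_off(): hands the job in; it is judged then, once.
Trained networks look in the newest picture that a camera, given by its name, has taken for a name from the list of things; names that differ only in an ending like _2 or _b are one class to them, and where a whole thing is asked for, a point or a joint stands for the part that bears it (a point fixed in the world has none). Each returns a list of dicts, best first, with "p" (0 to 1); they miss things now and then, are a little off and sometimes report something else, mostly with a low value. They report only what shows in the picture. A call takes as long as a camera call. They do not tell look-alikes from the thing itself.
- manip.outline_of(thing, camera): "region" (420x560 bool, what is visible of it) and "uv" ([column, row] in pixels, amid what is visible of it).
- manip.place_of(thing, camera): "uv" ([column, row] in pixels: a listed point, or the origin of a listed thing).
The state is a dict: "clock": time; "joint_positions": joint angles; "joint_velocities": joint speeds; "joint_efforts": joint torques, N m; "tcp_pos": TCP position; "eef_rot": TCP orientation; "contact_force": force on the tool from outside, world axes, zero at the start; "torque": the same for the moment, N m; "gripper_width": opening from 0.0 (shut) to 1.0 (fully open); "grip_force": force on a finger pad.
Only numpy, scipy, OpenCV 4.12 (cv2) and the standard library are available. Lean on these libraries where they do the work, as an engineer would, in place of code of your own. Each camera call takes 0.05 s, during which the arm holds its last target. There are 200 camera calls.

### The job

Nobody remembers whether the brass cap on the courtyard burner's square aluminium outlet block has a left-hand (gas) or a right-hand (water) thread. First slide the block over the carrom board until it sits square and flush against both sides of the green frame in the board's left-hand corner (seen from the robot), so that it cannot turn; then feel which way the cap loosens, unscrew it without lifting, tipping or wrenching the block out of its corner, and finish still gripping the cap, upright and lifted clear above the open outlet. Leave the jug, the bowl, the striker and the aluminium tin where they are.

Things in the scene. Friction and masses are not known exactly. Their poses are not given: they have to be found in the camera images.
- board: Carrom board, fixed, 610 mm square, set like a diamond before the robot. Origin: centre of its underside, on the table; x and y parallel to its sides, z up. Playing surface 32 mm above the origin. Green frame 45 mm wide, its top 22 mm above the playing surface, inner faces 260 mm from the centre (x = +-0.26, y = +-0.26).
- corner (a point): The inner corner of the green frame on the robot's left, at board x = +0.26, y = +0.26, at the height of the playing surface. The frame runs from here along board -x and board -y. Axes as the board's.
- block: Loose square aluminium outlet block, 90 x 90 mm, 40 mm high, about 0.6 kg, standing on the playing surface. Origin: centre of its underside; x and y square to its sides, z up. In the middle of its top stands a brass neck 20 to 31 mm wide, under the cap. Seated in the corner its origin lies 45 mm from both frame faces.
- outlet (a point): Top of the block's neck, on its axis, 66.5 mm above the block's underside. Axes as the block's.
- cap: Round brass cap on the neck, 42 mm wide, 33 mm high, 90 g, ribbed, white index line on top along +x. Origin: centre of its underside; screwed on, it rests on the block's top, 40 mm above the block's underside. Quick thread, 2 mm play up and down: turned 60 to 120 degrees the right way it lifts straight off, before that it cannot be pulled off. The right way differs each time and cannot be seen.
- cap_turn (a joint): Turn of the cap on its thread, rad: 0 tight, positive anticlockwise seen from above; follows the cap with 0.1 rad lost motion, keeps its value once the cap is off. The right way it turns against a steady drag of 0.2 N m and is free from +-1.0 to +-2.1 (lift at 1.2 to 1.5); the wrong way it stays near 0: the cap stops hard within 0.2 rad.
- jug: Bystander: red plastic jug, 112 mm wide, 175 mm high, handle at its +y side, on the board. Origin: centre of its underside.
- bowl: Bystander: terracotta-coloured ceramic bowl with carrom men in it, 120 mm wide, 45 mm high, on the board. Origin: centre of its underside.
- striker: Bystander: cream striker disc, 41 mm wide, 10 mm thick, on the board. Origin: centre of its underside.
- tin: Bystander: aluminium box with a press-button lid, 105 x 70 mm, 38 mm high, on the board. Origin: centre of its underside.
There are look-alikes about, which are no part of the job. What is meant by the cap is not turquoise, and is the larger of those in its own colour. What is shaped like the block but purple or turquoise is not meant.

How it is judged:
On the way, in this order (a step that is already met when the one before it is completed fails the run):
1. block pushed square and flush into the corner, cap still tight (x of block in the frame of board above 0.212 m and y of block in the frame of board above 0.212 m and (angle between the x axis of block and the x axis of board, either way round below 0.045 rad or angle between the x axis of block and the y axis of board, either way round below 0.045 rad) and angle between block's own z axis and vertical below 0.04 rad and value of joint cap_turn between -0.5 and 0.5 rad and distance between cap and outlet below 0.035 m), for 0.2 s.
2. cap unscrewed the way its thread allows, block still in the corner ((value of joint cap_turn above 0.8 rad or value of joint cap_turn below -0.8 rad) and x of block in the frame of board above 0.21 m and y of block in the frame of board above 0.21 m), for 0.1 s.
At the end, for the whole second after the job is handed in: Cap gripped, within 17 deg of upright, its underside 12 mm or more above the outlet's top and within 60 mm of over it, touching nothing else; block flat in the corner, within 5 mm of both frame faces and 3.4 deg of square; jug, bowl, striker and tin within 20 mm of their starts (z of cap in the frame of outlet above 0.012 m and horizontal distance between cap and outlet below 0.06 m and angle between cap's own z axis and vertical below 0.3 rad and linear speed of cap below 0.03 m/s and contact force between the fingers and cap above 1 N and contact force between cap and block below 0.1 N and contact force between cap and board below 0.1 N and x of block in the frame of board above 0.21 m and y of block in the frame of board above 0.21 m and (angle between the x axis of block and the x axis of board, either way round below 0.06 rad or angle between the x axis of block and the y axis of board, either way round below 0.06 rad) and angle between block's own z axis and vertical below 0.04 rad and linear speed of block below 0.02 m/s and distance of each of jug, bowl, striker, tin from where it was at the start of the episode below 0.02 m); the arm keeps its last pose, push and grip.
It fails at once if block lifted or tipped (z of block in the frame of board above 0.044 m or angle between block's own z axis and vertical above 0.15 rad).
It fails at once if a bystander disturbed (distance of any of jug, bowl, striker, tin from where it was at the start of the episode above 0.03 m).
It also fails if it takes over 72 s, if anything falls off the work surface, if the arm or the gripper's body presses on something with over 40 N, if the wrist force passes 120 N, or if a joint passes its speed limit or range.

## Working session

There is one attempt and no reset: what is moved stays moved. The work goes in short steps, Python scripts to look and compute and a tool call to move; the robot and the scene stay as the last step left them, time stands still between calls to the robot, and variables do not carry over. Pictures are saved under pics/ and viewed, at most 10 in all, crops included, and the job is handed in when it is done.

Besides the shell and the picture viewer there is one more tool, called after "Call:" by a JSON object that holds its "name" and its "arguments". step_arm: Moves the arm, as the interface text tells. Its arguments: {"type":"object","properties":{"claw":{"type":"array"},"dp":{"type":"array"},"twist":{"type":"array"},"force":{"type":"number"}},"required":["claw","dp","twist"]}

```bash
mkdir -p pics; ls
cat > h.py <<'E'
import numpy as np, cv2
from rig import manip
def cap(n):
    c=manip.capture(n); return c
def save(c,f): cv2.imwrite(f,c["color"][:,:,::-1])
def ray(c,uv):
    K=np.array(c["camera_matrix"],float);R=cv2.Rodrigues(np.array(c["rvec"],float))[0];t=np.array(c["tvec"],float).ravel()
    d=R.T@np.linalg.solve(K,[uv[0],uv[1],1.]);o=-R.T@t
    return o,d
def atz(c,uv,z):
    o,d=ray(c,uv);return o+d*(z-o[2])/d[2]
def proj(c,p):
    return cv2.projectPoints(np.array(p,float).reshape(-1,3),np.array(c["rvec"],float),np.array(c["tvec"],float),np.array(c["camera_matrix"],float),None)[0].reshape(-1,2)
E
python3 - <<'E'
from h import *
print(manip.pinch_z, manip.get_obs())
for n in("top","side"):
    c=cap(n);save(c,f"pics/{n}0.png");o,d=ray(c,(280,210));print(n,o,d)
    for th,z in(("board",.0),("block",.032),("cap",.072),("outlet",.0985),("corner",.032),("jug",.032),("bowl",.032),("striker",.032),("tin",.032)):
        for r in manip.place_of(th,n)[:4]: print(th,round(r["p"],2),np.round(r["uv"]),np.round(atz(c,r["uv"],z),3))
E
```

```text
pics
0.0188 {'clock': 0.0, 'joint_positions': array([ 1.12017535e+00,  1.16505843e-01,  1.44222710e+00, -6.69496014e-06,
        1.58394888e+00, -3.77897491e-02]), 'joint_velocities': array([-5.62088400e-05,  5.50910884e-04, -7.51870774e-05,  4.16637489e-04,
        1.83423211e-03,  9.76659260e-04]), 'joint_efforts': array([-1.70677857e-03, -7.21256733e+01, -6.22605371e+01,  7.78315519e-02,
        2.36966583e-02, -7.65160530e-05]), 'tcp_pos': array([0.27074078, 0.61813396, 0.21791547]), 'eef_rot': array([-6.43826012e-01, -3.07465054e+00,  1.66250365e-03]), 'contact_force': array([ 0.17523992, -0.56165142, -0.08875655]), 'torque': array([-0.00755082,  0.0383197 , -0.06878328]), 'grip_force': 0.0, 'gripper_width': 0.9981957926769945}
top [ 3.76207275e-01 -1.19424004e-03  1.19722785e+00] [ 0.13838801  0.01812715 -0.99030428]
board 0.69 [350. 205.] [ 0.559 -0.136  0.   ]
block 0.96 [150. 340.] [0.255 0.284 0.032]
block 0.75 [126. 205.] [0.541 0.354 0.032]
block 0.74 [296. 217.] [ 0.525 -0.014  0.032]
cap 0.9 [298. 214.] [ 0.526 -0.02   0.072]
cap 0.9 [190. 288.] [0.366 0.2   0.072]
cap 
[... 830 characters left out ...]
]
cap 0.65 [224. 186.] [0.366 0.129 0.072]
cap 0.58 [200. 192.] [0.304 0.111 0.072]
cap 0.57 [294. 224.] [ 0.529 -0.011  0.072]
cap 0.33 [278. 166.] [0.508 0.192 0.072]
outlet 0.91 [288. 124.] [0.55  0.34  0.099]
outlet 0.86 [297. 213.] [ 0.535 -0.001  0.099]
outlet 0.68 [185. 144.] [0.264 0.269 0.099]
corner 0.73 [278. 165.] [0.512 0.241 0.032]
jug 0.73 [360. 355.] [ 0.626 -0.329  0.032]
jug 0.35 [239. 259.] [ 0.394 -0.075  0.032]
bowl 0.83 [259. 327.] [ 0.431 -0.251  0.032]
striker 0.6 [238. 258.] [ 0.392 -0.071  0.032]
tin 0.81 [369. 264.] [ 0.692 -0.112  0.032]
tin 0.57 [306. 281.] [ 0.543 -0.147  0.032]
tin 0.37 [296. 218.] [0.54  0.042 0.032]
tin 0.33 [257. 328.] [ 0.426 -0.254  0.032]
```

View pics/top0.png

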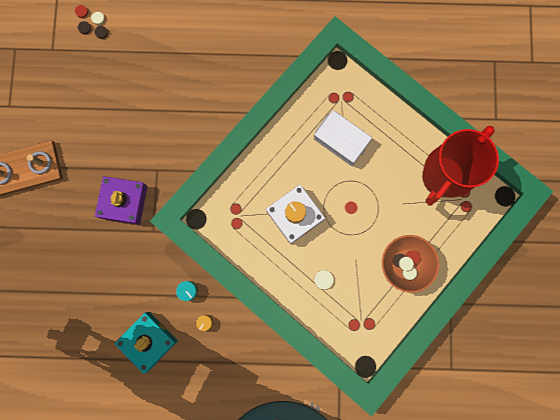

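View pics/side0.png

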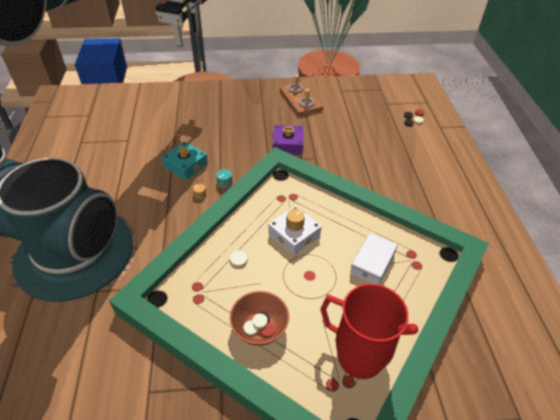

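The top view shows three block shapes: white aluminium at (296,213), purple at (120,200) and turquoise at (145,342). The caps are brass on the white block at (295,212), smaller loose brass at (204,323) and turquoise at (186,291). The aluminium block and the brass cap on it fit the description. I'll confirm that in a crop and measure.

```bash
cat >> h.py <<'E'
def board(c):
    # fit the board pose from the frame's outer edges (z=.054)
    hsv=cv2.cvtColor(c["color"],cv2.COLOR_RGB2HSV)
    m=cv2.inRange(hsv,(65,80,50),(85,255,200))
    m=cv2.morphologyEx(m,cv2.MORPH_OPEN,np.ones((5,5)))
    cs=max(cv2.findContours(m,cv2.RETR_EXTERNAL,cv2.CHAIN_APPROX_NONE)[0],key=cv2.contourArea)
    h=cv2.convexHull(cs); q=cv2.approxPolyDP(h,20,True).reshape(-1,2)
    return q,np.array([atz(c,p,.054)[:2] for p in q])
def block(c):
    r=[x for x in manip.outline_of("block","top")]
    return r
E
python3 - <<'E'
from h import *
c=cap("top")
q,w=board(c);print(q.tolist(),w.round(3).tolist(),w.mean(0),[np.linalg.norm(w[i]-w[i-1]).round(3) for i in range(len(w))])
for i in range(len(w)): d=w[i]-w[i-1];print(np.degrees(np.arctan2(d[1],d[0])))
for r in manip.outline_of("block","top"):
    m=r["region"];print(r["p"],r["uv"],m.sum(),c["color"][m].mean(0))
    if 250<r["uv"][0]<340:
        ct=max(cv2.findContours(m.astype(np.uint8),cv2.RETR_EXTERNAL,cv2.CHAIN_APPROX_NONE)[0],key=cv2.contourArea)
        P=np.array([atz(c,p[0],.072)[:2] for p in ct],np.float32);print(cv2.minAreaRect(P))
for r in manip.outline_of("cap","top"):
    m=r["region"];ct=cv2.findContours(m.astype(np.uint8),0,1)[0][0];print("cap",r["p"],r["uv"],m.sum(),c["color"][m].mean(0),atz(c,r["uv"],.105))
im=c["color"][:,:,::-1]
a=cv2.resize(im[165:260,245:345],(600,570),interpolation=3);cv2.imwrite("pics/crop.png",a)
E
```

```text
[[332, 19], [550, 189], [373, 413], [152, 223]] [[0.969, -0.083], [0.597, -0.555], [0.127, -0.181], [0.501, 0.29]] [ 0.54857302 -0.13228158] [np.float64(0.599), np.float64(0.601), np.float64(0.601), np.float64(0.601)]
-38.53224542218527
-128.25666603375
141.48583244376408
51.56188953662552
0.9 [145.4, 341.7] 2172 [ 32.13858195 103.50506446  97.18139963]
0.85 [299.0, 221.9] 1567 [205.05105297 200.80536056 201.44033184]
((0.5262259244918823, -0.011438295245170593), (0.09341897815465927, 0.09455221891403198), 38.49786376953125)
0.67 [125.9, 201.3] 2027 [117.62012827  64.56142082 133.4523927 ]
cap 0.77 [294.6, 211.4] 398 [210.26130653 159.95226131  80.85678392] [ 0.52680275 -0.0109098   0.105     ]
cap 0.66 [186.7, 289.1] 337 [ 47.18694362 168.63204748 165.46587537] [0.36461596 0.19977086 0.105     ]
cap 0.62 [411.6, 267.1] 2564 [155.90015601  99.4375975   68.30538222] [ 0.42090309 -0.2479227   0.105     ]
cap 0.47 [200.9, 324.6] 192 [221.15104167 164.5625      69.47395833] [0.29608489 0.16805357 0.105     ]
```

View pics/crop.png

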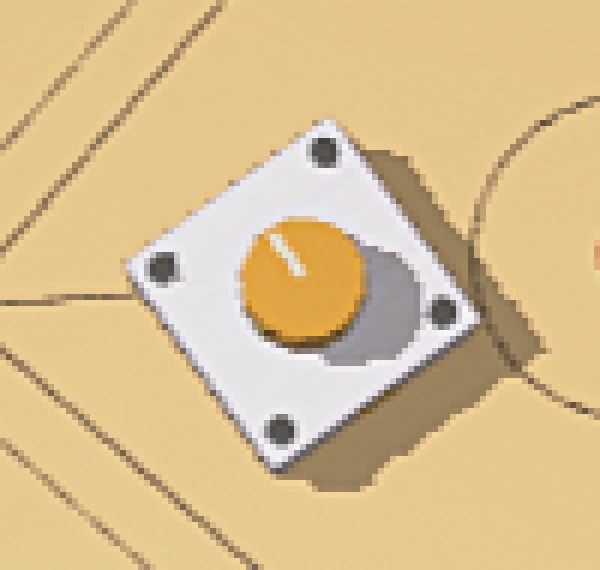

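The crop confirms it: a large brass cap (centre about (296,212) in the full image) on the white aluminium block, turned about 17° off the board's sides. Next I refine the numbers.

```bash
cat >> h.py <<'E'
YB=np.radians(51.57); CB=np.array([.5505,-.132])
RB=np.array([[np.cos(YB),-np.sin(YB)],[np.sin(YB),np.cos(YB)]])
def blk(c):
    # white top face quad: bright unsaturated pixels near the block
    hsv=cv2.cvtColor(c["color"],cv2.COLOR_RGB2HSV); m=cv2.inRange(hsv,(0,0,120),(180,35,255))
    out=[]
    for k in cv2.findContours(m,cv2.RETR_EXTERNAL,cv2.CHAIN_APPROX_NONE)[0]:
        if cv2.contourArea(k)>700:
            P=np.array([atz(c,p[0],.072)[:2] for p in k],np.float32);r=cv2.minAreaRect(P)
            out.append((np.array(r[0]),r[1],r[2],RB.T@(np.array(r[0])-CB)))
    return out
def tool(o=None):
    o=o or manip.get_obs();R=cv2.Rodrigues(np.array(o["eef_rot"]))[0];return np.array(o["tcp_pos"]),R
E
python3 - <<'E'
from h import *
c=cap("top")
for b in blk(c): print(b)
k=np.array([[328,120],[480,320],[278,470],[125,262]])/6+[245,165]
w=np.array([atz(c,p-.5,.072)[:2] for p in k]);print(w,w.mean(0))
for i in range(4): d=w[i]-w[i-1];print(np.hypot(*d),np.degrees(np.arctan2(d[1],d[0]))%90)
s=cap("side")
for r in manip.outline_of("cap","side"):
    print(r["p"],r["uv"],atz(s,r["uv"],.092),r["region"].sum())
print(proj(s,[[.5265,-.011,.105],[.5265,-.011,.072]]),proj(c,[[*(CB+RB@[.26,.26]),.032],[*(CB+RB@[.26,-.26]),.032]]))
p,R=tool();print("dp cm",R.T@(np.array([.5265,-.011,.16])-p)*100,"yaw y",np.degrees(np.arctan2(R[1,1],R[0,1])))
E
```

```text
(array([ 0.52743977, -0.01188441]), (0.08962032198905945, 0.09049880504608154), 37.747779846191406, array([0.07976146, 0.09272346]))
(array([ 0.69712174, -0.10849587]), (0.10750184953212738, 0.06940321624279022), 55.20009231567383, array([ 0.10954631, -0.10024961]))
[[ 0.58876434 -0.01930396]
 [ 0.51955495 -0.07395103]
 [ 0.4653262  -0.0051294 ]
 [ 0.53646033  0.05020272]] [ 0.52752646 -0.01204542]
0.08698786477234254 36.961581025041085
0.08818300055845642 38.2942831704876
0.08761948761148883 38.2367310500029
0.09012052899018382 37.87778189017404
0.9 [294.2, 218.2] [ 0.5275416  -0.01184953  0.092     ] 343
0.78 [224.6, 178.6] [0.36798927 0.13334373 0.092     ] 314
0.59 [201.1, 187.1] [0.31019229 0.1068305  0.092     ] 152
[[293.9495602  214.18280087]
 [293.36023072 223.6223119 ]] [[180.97283397 221.28024942]
 [333.72041077  46.21179254]]
dp cm [-48.66785129 -47.38313169   5.86467629] yaw y 66.34578876121829
```

Call:
{"name": "step_arm", "arguments": {"claw": [1, 1, 1, 1, 1, 1, 1, 1, 1, 1, 1, 1, 1, 1, 1, 1], "dp": [[-3, -3, 0], [-3, -3, 0], [-3, -3, 0], [-3, -3, 0], [-3, -3, 0], [-3, -3, 0], [-3, -3, 0], [-3, -3, 0], [-3, -3, 0], [-3, -3, 0], [-3, -3, 0], [-3, -3, 0], [-3, -3, 0], [-3, -3, 0], [-3.5, -3, 0], [-3.2, -2.4, 0]], "twist": [0, 0, 0, 0, 0, 0, 0, 0, 0, 0, 0, 0, 0, 0, 0, 0]}}

```text
clock: 2.9
tcp_pos: [0.5272, -0.0135, 0.219]
eef_rot: [0.645, 3.074, 0.0]
contact_force: [0.3, 0.0, 0.4]
gripper_width: 0.999
grip_force: 0.0
```

Call:
{"name": "step_arm", "arguments": {"claw": [1, 1, 1, 1, 1, 1, 1, 1, 1, 1], "dp": [[0, 0, 0], [0, 0, 0], [0, 0, 0], [0, 0, 0], [0, 0, 1], [0, 0, 1], [0, 0, 1], [0, 0, 1], [0, 0, 0], [0, 0, 0]], "twist": [0.135, 0.135, 0.135, 0.135, 0.135, 0.135, 0.135, 0.14, 0, 0]}}

```text
clock: 3.9
tcp_pos: [0.5268, -0.0112, 0.179]
eef_rot: [2.134, 2.306, 0.0]
contact_force: [0.2, 0.2, 0.8]
gripper_width: 1.002
grip_force: 0.0
```

Run:
```python
from h import *
o=manip.get_obs();p,R=tool(o);print(o["clock"],p,o["joint_positions"],"dp cm",R.T@(np.array([.5274,-.0119,.076])-p)*100,"yaw y",np.degrees(np.arctan2(R[1,1],R[0,1])),R[:,2])
```

```text
3.9 [ 0.52676465 -0.01124075  0.17898814] [-6.97513468e-02 -1.97380730e-01  1.80961891e+00 -2.19163649e-06
  1.52928815e+00 -1.47102452e-01] dp cm [-0.0705148   0.05757862 10.29881884] yaw y 4.431897091147014 [ 6.60143235e-05 -6.80715642e-06 -9.99999998e-01]
```

Call:
{"name": "step_arm", "arguments": {"claw": [1, 1, 1, 1, 1, 1, 1, 0, 0, 0, 0, 0, 0, 0, 0], "dp": [[-0.1, 0, 2], [0, 0, 2], [0, 0, 2], [0, 0, 2], [0, 0, 1.5], [0, 0, 0.8], [0, 0, 0], [0, 0, 0], [0, 0, 0], [0, 0, 0], [0, 0, 0], [0, 0, 0], [0, 0, 0], [0, 0, 0], [0, 0, 0]], "twist": [0, 0, 0, 0, 0, 0, 0, 0, 0, 0, 0, 0, 0, 0, 0], "force": 25}}

```text
clock: 5.4
tcp_pos: [0.5271, -0.0123, 0.0758]
eef_rot: [2.138, 2.301, 0.001]
contact_force: [3.0, -0.7, -0.2]
gripper_width: 0.452
grip_force: 25.0
```

Call:
{"name": "step_arm", "arguments": {"claw": [0, 0, 0, 0, 0, 0, 0, 0, 0, 0, 0, 0, 0, 0, 0, 0, 0, 0, 0, 0], "dp": [[0.3, 0, 0], [0.6, 0, 0], [0.9, 0, 0], [1.0, 0, 0], [1.0, 0, 0], [1.0, 0, 0], [1.0, 0, 0], [1.0, 0, 0], [1.0, 0, 0], [1.0, 0, 0], [1.0, 0, 0], [1.0, 0, 0], [1.0, 0, 0], [0.9, 0.1, 0], [0.6, 0.1, 0], [0.3, 0, 0], [0, 0, 0], [0, 0, 0], [0, 0, 0], [0, 0, 0]], "twist": [0, 0, 0, 0, 0, 0, 0, 0, 0, 0, 0, 0, 0, 0, 0, -0.05, -0.05, -0.05, -0.05, -0.04]}}

```text
clock: 7.4
tcp_pos: [0.5188, 0.1237, 0.0758]
eef_rot: [-1.846, -2.542, -0.0]
contact_force: [1.0, -0.6, 2.1]
gripper_width: 0.448
grip_force: 25.0
```

Run:
```python
from h import *
o=manip.get_obs();p,R=tool(o);print(o["clock"],p,o["contact_force"],o["torque"],"yaw y",np.degrees(np.arctan2(R[1,1],R[0,1])))
print("tcp in board",RB.T@(p[:2]-CB))
c=cap("top");s=cap("side");a=c["color"][120:300,100:340];b=s["color"][90:270,190:430]
cv2.imwrite("pics/mid.png",cv2.resize(np.hstack([a,b])[:,:,::-1],(800,300),interpolation=3))
for b in blk(c): print(b)
```

```text
7.4 [0.51884573 0.12367857 0.0757683 ] [ 0.99693531 -0.57379606  2.10949736] [-0.10689429  0.01410398 -0.18790657] yaw y 18.042346884298706
tcp in board [0.18061547 0.18371601]
(array([ 0.69365913, -0.10729437]), (0.1094808503985405, 0.07646125555038452), 55.20009231567383, array([ 0.10833531, -0.09679031]))
```

View pics/mid.png

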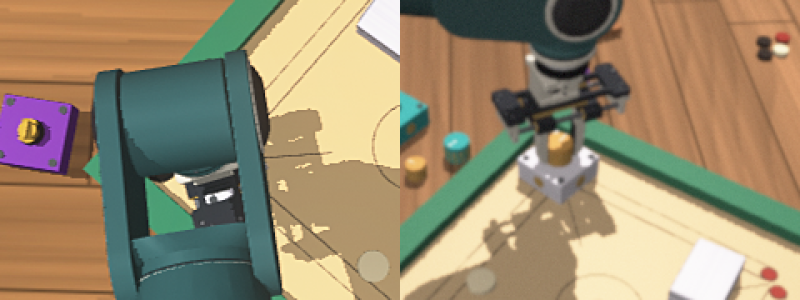

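The top view is blocked by the arm. The side view shows the block near the corner with the gripped cap at about (358,175). I'll fit the block's pose from its silhouette in the side view.

```bash
cat >> h.py <<'E'
from scipy.optimize import minimize
def fit(c,cam,x0):
    # block pose (x,y,yaw) from its outline: compare with the projected box, cap and neck region left out
    R_=[r for r in manip.outline_of("block",cam) if np.linalg.norm(np.array(r["uv"])-proj(c,[[x0[0],x0[1],.06]])[0])<25]
    m=R_[0]["region"].astype(np.uint8)
    ign=np.zeros_like(m)
    S=np.array([[a,b] for a in(-.045,.045) for b in(-.045,.045)])
    def sil(x):
        r=np.array([[np.cos(x[2]),-np.sin(x[2])],[np.sin(x[2]),np.cos(x[2])]]);q=S@r.T+x[:2]
        P=np.vstack([np.c_[q,np.full(4,.032)],np.c_[q,np.full(4,.072)]])
        h=cv2.convexHull(proj(c,P).astype(np.float32)).reshape(-1,2)
        im=np.zeros((840*2,1120*2),np.uint8);cv2.fillConvexPoly(im,np.round((h+.5)*4*16).astype(np.int32),1,shift=4)
        return im
    M=cv2.resize(m,None,fx=4,fy=4,interpolation=0)
    ks=cv2.findContours(m,0,1)[0];hull=np.zeros_like(M);cv2.fillConvexPoly(hull,((cv2.convexHull(np.vstack(ks)).reshape(-1,2)+.5)*4).astype(np.int32),1)
    M=np.maximum(M,0)
    f=lambda x:float(np.count_nonzero(sil(x)!=hull))/16
    best=min((minimize(f,x0,method="Nelder-Mead",options=dict(initial_simplex=np.array([x0,x0+[.006,0,0],x0+[0,.006,0],x0+[0,0,d]]),maxiter=120)) for d in(.15,-.15)),key=lambda r:r.fun)
    x=best.x;return x,best.fun,m.sum(),RB.T@(x[:2]-CB),np.degrees(x[2]-YB)
E
python3 - <<'E'
from h import *
s=cap("side")
p,R=tool()
print(fit(s,"side",np.array([p[0],p[1],YB])))
E
```

```text
(array([0.51960026, 0.12380905, 0.79373518]), np.float64(256.125), np.uint64(979), array([0.18118667, 0.18320604]), np.float64(-6.092324357099798))
```

Call:
{"name": "step_arm", "arguments": {"claw": [0, 0, 0, 0, 0, 0, 0, 0, 0], "dp": [[0.4, 0.1, 0], [0.8, 0.2, 0], [0.8, 0.2, 0], [0.8, 0.2, 0], [0.6, 0.15, 0], [0.3, 0.05, 0], [0, 0, 0], [0, 0, 0], [0, 0, 0]], "twist": [0, 0, 0, 0, 0, 0, -0.05, -0.05, 0]}}

```text
clock: 8.5
tcp_pos: [0.5163, 0.1616, 0.0758]
eef_rot: [1.718, 2.629, 0.0]
contact_force: [3.4, -1.1, 1.3]
gripper_width: 0.447
grip_force: 25.0
```

Run:
```python
from h import *
o=manip.get_obs();p,R=tool(o);y=np.arctan2(R[1,1],R[0,1]);print(o["contact_force"],o["torque"],"yaw y",np.degrees(y),"tcp board",RB.T@(p[:2]-CB))
print("board x,y in tool",R.T[:2,:2]@RB)
s=cap("side");print(fit(s,"side",np.array([p[0],p[1],YB])))
cv2.imwrite("pics/b.png",cv2.resize(s["color"][100:240,200:360][:,:,::-1],(640,560),interpolation=3))
```

```text
[ 3.38233006 -1.08665797  1.25751136] [-0.45251715 -0.50915859 -0.02809701] yaw y 23.671679890311953 tcp board [0.20870503 0.20924445]
board x,y in tool [[ 0.46790407  0.88377915]
 [ 0.88377922 -0.46790383]]
(array([0.51656477, 0.16256931, 0.88553402]), np.float64(258.3125), np.uint64(900), array([0.20966349, 0.2096757 ]), np.float64(-0.8326381332474405))
```

View pics/b.png

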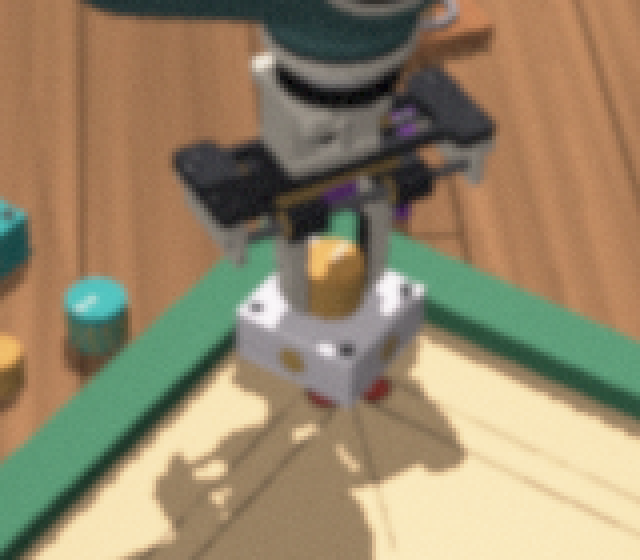

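The picture shows the block nearly square, about 5 mm off both frame faces, with the cap still gripped. Now I press gently into the corner.

Call:
{"name": "step_arm", "arguments": {"claw": [0, 0, 0, 0, 0, 0], "dp": [[0.1, 0.2, 0], [0.1, 0.2, 0], [0.1, 0.2, 0], [0.05, 0.1, 0], [0, 0, 0], [0, 0, 0]], "twist": [0, 0, 0, 0, 0, 0]}}

```text
clock: 9.2
tcp_pos: [0.5205, 0.1672, 0.0757]
eef_rot: [-1.72, -2.628, 0.003]
contact_force: [-5.0, -6.2, 6.9]
gripper_width: 0.453
grip_force: 25.0
```

Call:
{"name": "step_arm", "arguments": {"claw": [0, 0, 0, 0, 0, 0], "dp": [[0.2, -0.1, 0], [0.2, -0.1, 0], [0.2, -0.1, 0], [0.1, -0.05, 0], [0, 0, 0], [0, 0, 0]], "twist": [0, 0, 0, 0, 0, 0]}}

```text
clock: 9.8
tcp_pos: [0.5169, 0.1704, 0.0768]
eef_rot: [1.718, 2.623, -0.002]
contact_force: [12.6, -22.2, 7.4]
gripper_width: 0.448
grip_force: 25.0
```

```bash
cat > st.py <<'E'
from h import *
o=manip.get_obs();p,R=tool(o);y=np.arctan2(R[1,1],R[0,1]);print(o["clock"],"F board",RB.T@o["contact_force"][:2],o["contact_force"][2],"T",o["torque"],"yaw",y,"tcp board",RB.T@(p[:2]-CB),p[2],"q6",o["joint_positions"][5])
print("board x,y in tool",(R.T[:2,:2]@RB).round(3).tolist())
E
python3 st.py;python3 - <<'E'
from h import *
p,R=tool();s=cap("side");print(fit(s,"side",np.array([p[0],p[1],YB])))
E
```

```text
9.8 F board [ -9.53029917 -23.70187436] 7.417492017396586 T [-4.0500839  -2.31693023 -0.0155664 ] yaw 0.41072896207702203 tcp board [0.21600213 0.2142419 ] 0.07682119109252132 q6 -0.1351495984200775
board x,y in tool [[0.47, 0.883], [0.883, -0.47]]
(array([0.52021433, 0.17107148, 0.91867015]), np.float64(227.3125), np.uint64(912), array([0.21859223, 0.21210134]), np.float64(1.0659222245469422))
```

Call:
{"name": "step_arm", "arguments": {"claw": [0, 0, 0, 0], "dp": [[-0.1, 0.05, 0], [0, 0, 0], [0, 0, 0], [0, 0, 0]], "twist": [0, 0, 0, 0]}}

```text
clock: 10.3
tcp_pos: [0.5171, 0.1702, 0.0765]
eef_rot: [1.719, 2.625, -0.002]
contact_force: [9.4, -17.0, 8.0]
gripper_width: 0.448
grip_force: 25.0
```

```bash
python3 st.py
```

```text
10.3 F board [ -7.46438624 -17.95390966] 8.0311546087186 T [-3.11778961 -1.45634966 -0.00679395] yaw 0.4109186549934256 tcp board [0.21600396 0.21396796] 0.07651220132150911 q6 -0.13684998797520817
board x,y in tool [[0.47, 0.883], [0.883, -0.47]]
```

Call:
{"name": "step_arm", "arguments": {"claw": [0, 0, 0, 0, 0], "dp": [[0, 0, 0], [0, 0, 0], [0, 0, 0], [0, 0, 0], [0, 0, 0]], "twist": [-0.05, -0.05, -0.05, 0, 0]}}

```text
clock: 10.8
tcp_pos: [0.5171, 0.1706, 0.0765]
eef_rot: [1.518, 2.747, -0.001]
contact_force: [7.2, -14.1, 6.6]
gripper_width: 0.449
grip_force: 25.0
```

```bash
python3 st.py
```

```text
10.8 F board [ -6.61893891 -14.38442291] 6.5723371235147665 T [-2.5755368  -1.41420941 -0.1407682 ] yaw 0.5610450305702916 tcp board [0.21625559 0.21422237] 0.07649761445776733 q6 -0.28690631766873437
board x,y in tool [[0.333, 0.943], [0.943, -0.333]]
```

Call:
{"name": "step_arm", "arguments": {"claw": [0, 0, 0, 0], "dp": [[0, 0, 0], [0, 0, 0], [0, 0, 0], [0, 0, 0]], "twist": [-0.05, -0.05, -0.05, 0]}}

```text
clock: 11.2
tcp_pos: [0.517, 0.1706, 0.0764]
eef_rot: [1.305, 2.854, -0.002]
contact_force: [8.1, -14.1, 5.8]
gripper_width: 0.449
grip_force: 25.0
```

```bash
python3 st.py
```

```text
11.2 F board [ -6.03883316 -15.14583952] 5.828954283163026 T [-2.50417236 -1.31277799 -0.11616981] yaw 0.7127998627565756 tcp board [0.2162236  0.21428501] 0.0764428027537977 q6 -0.4386498787089467
board x,y in tool [[0.186, 0.983], [0.983, -0.186]]
```

Run:
```python
from h import *
s=cap("side");p,R=tool()
im=cv2.resize(s["color"][135:205,230:330][:,:,::-1],(800,560),interpolation=cv2.INTER_CUBIC)
def ln(P,col):
    q=((proj(s,P)-[230,135]+.5)*8).astype(int);cv2.polylines(im,[q.reshape(-1,1,2)],True,col,1)
for z,col in((.072,(0,0,255)),(.032,(255,0,0))):
    ln([[*(CB+RB@[.215+a,.215+b]),z] for a,b in((-.045,-.045),(.045,-.045),(.045,.045),(-.045,.045))],col)
cv2.imwrite("pics/seat.png",im)
```

```text
(no output)
```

View pics/seat.png

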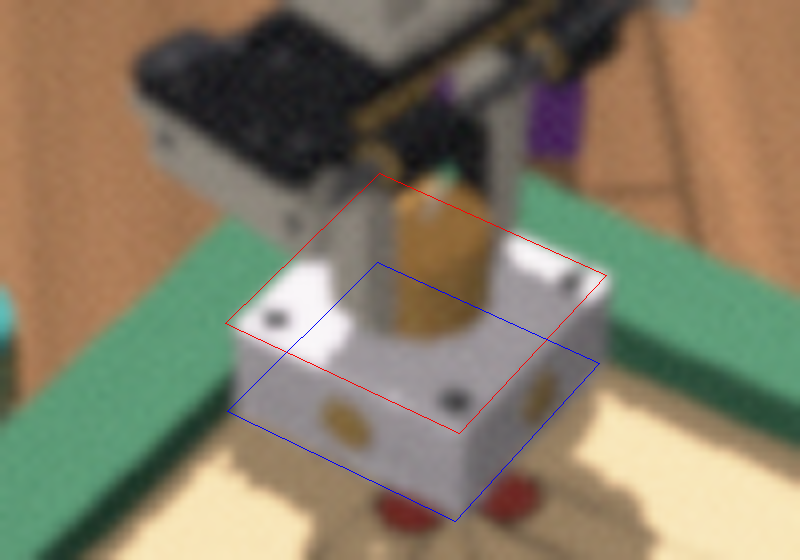

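The overlay shows the block parallel to the frame with no visible gap, about 1 px off my prediction, and flat. The force readings confirm contact on both faces. I'll add a little more push in x before going on turning.

Call:
{"name": "step_arm", "arguments": {"claw": [0, 0, 0, 0, 0], "dp": [[0.02, 0.1, 0], [0.02, 0.1, 0], [0, 0, 0], [0, 0, 0], [0, 0, 0]], "twist": [0, 0, 0, 0, 0]}}

```text
clock: 11.75
tcp_pos: [0.5179, 0.1711, 0.0763]
eef_rot: [1.308, 2.853, -0.006]
contact_force: [3.8, -23.2, 9.2]
gripper_width: 0.451
grip_force: 25.0
```

```bash
python3 st.py
python3 - <<'E'
from h import *
s=cap("side");g=s["color"].astype(int)
V=s["color"].astype(np.float32).max(2)
# wall edge offsets (mm): bright green frame top -> dark inner face/board
for name,f in(("y",lambda t,e:(t,.26+e)),("x",lambda t,e:(.26+e,t))):
    E=np.arange(-.012,.0121,.0005);r=[]
    for t in np.arange(-.1,.16,.02):
        q=proj(s,[[*(CB+RB@f(t,e)),.054] for e in E]).astype(np.float32)
        v=cv2.remap(V,q[:,0].copy(),q[:,1].copy(),1).ravel();d=np.gradient(cv2.GaussianBlur(v.reshape(1,-1),(0,0),2).ravel());r.append(E[d.argmax()]*1000)
    print(name,r)
E
```

```text
11.75 F board [-15.80828733 -17.35764253] 9.209695237435591 T [-4.18792205 -0.60765593 -0.09969544] yaw 0.7107216686907922 tcp board [0.21717602 0.21393168] 0.07627753109666248 q6 -0.43463261908970985
board x,y in tool [[0.188, 0.982], [0.982, -0.188]]
y [np.float64(-0.49999999999999), np.float64(-0.49999999999999), np.float64(-0.9999999999999905), np.float64(1.0408340855860843e-14), np.float64(-1.499999999999991), np.float64(-1.499999999999991), np.float64(-1.9999999999999913), np.float64(-2.499999999999992), np.float64(-2.499999999999992), np.float64(-1.499999999999991), np.float64(-2.499999999999992), np.float64(-3.499999999999993), np.float64(-3.499999999999993)]
x [np.float64(-1.9999999999999913), np.float64(-1.9999999999999913), np.float64(-1.499999999999991), np.float64(-1.499999999999991), np.float64(-1.499999999999991), np.float64(-0.9999999999999905), np.float64(-0.49999999999999), np.float64(-1.9999999999999913), np.float64(-0.49999999999999), np.float64(-0.49999999999999), np.float64(-0.49999999999999), np.float64(1.0408340855860843e-14), np.float64(-0.49999999999999)]
```

Both frame faces now push back at about 16 N, and the frame's measured offset explains the 1 px. The block is seated, so I continue anticlockwise.

Call:
{"name": "step_arm", "arguments": {"claw": [0, 0, 0, 0, 0, 0, 0, 0], "dp": [[0, 0, 0], [0, 0, 0], [0, 0, 0], [0, 0, 0], [0, 0, 0], [0, 0, 0], [0, 0, 0], [0, 0, 0]], "twist": [-0.08, -0.08, -0.08, -0.08, -0.08, 0, 0, 0]}}

```text
clock: 12.6
tcp_pos: [0.5174, 0.1714, 0.0761]
eef_rot: [0.716, 3.058, -0.006]
contact_force: [0.3, -21.9, 9.8]
gripper_width: 0.446
grip_force: 25.0
```

```bash
python3 st.py
```

```text
12.6 F board [-16.98082439 -13.80036706] 9.809736177884545 T [-3.79250545 -0.02741631 -0.18036496] yaw 1.1107789021816976 tcp board [0.21707845 0.2144636 ] 0.07614044939545768 q6 -0.834541000180246
board x,y in tool [[-0.209, 0.978], [0.978, 0.209]]
```

Call:
{"name": "step_arm", "arguments": {"claw": [0, 0, 0, 0, 0, 0, 0, 0], "dp": [[0, 0, 0], [0, 0, 0], [0, 0, 0], [0, 0, 0], [0, 0, 0], [0, 0, 0], [0, 0, 0], [0, 0, 0]], "twist": [-0.08, -0.08, -0.08, -0.08, -0.08, 0, 0, 0]}}

```text
clock: 13.4
tcp_pos: [0.5169, 0.1712, 0.0759]
eef_rot: [-0.094, -3.139, 0.007]
contact_force: [-4.1, -22.8, 11.2]
gripper_width: 0.449
grip_force: 25.0
```

```bash
python3 st.py
```

```text
13.4 F board [-20.38206968 -10.99500528] 11.158172676926176 T [-4.11117295  0.73564959 -0.21983148] yaw 1.510802309430191 tcp board [0.21663789 0.21474805] 0.075924111984487 q6 -1.2345435561559284
board x,y in tool [[-0.573, 0.819], [0.819, 0.573]]
```

Call:
{"name": "step_arm", "arguments": {"claw": [0, 0, 0, 0, 0, 0], "dp": [[0, 0, 0], [0, 0, 0], [0, 0, 0], [0, 0, 0], [0, 0, 0], [0, 0, 0]], "twist": [-0.08, -0.08, -0.08, 0, 0, 0]}}

```text
clock: 14.0
tcp_pos: [0.5169, 0.1712, 0.0762]
eef_rot: [0.282, -3.127, 0.007]
contact_force: [-5.5, -23.1, 13.2]
gripper_width: 0.45
grip_force: 25.0
```

```bash
python3 st.py
python3 - <<'E'
from h import *
s=cap("side")
cv2.imwrite("pics/cap2.png",cv2.resize(s["color"][135:205,230:330][:,:,::-1],(800,560),interpolation=cv2.INTER_CUBIC))
E
```

```text
14.0 F board [-21.50727315  -9.98770152] 13.160190231949604 T [-4.13063361  1.07081493 -0.15870368] yaw 1.7507511154118716 tcp board [0.21661777 0.21478855] 0.07615266910348718 q6 -1.4745117709789677
board x,y in tool [[-0.752, 0.659], [0.659, 0.752]]
```

View pics/cap2.png

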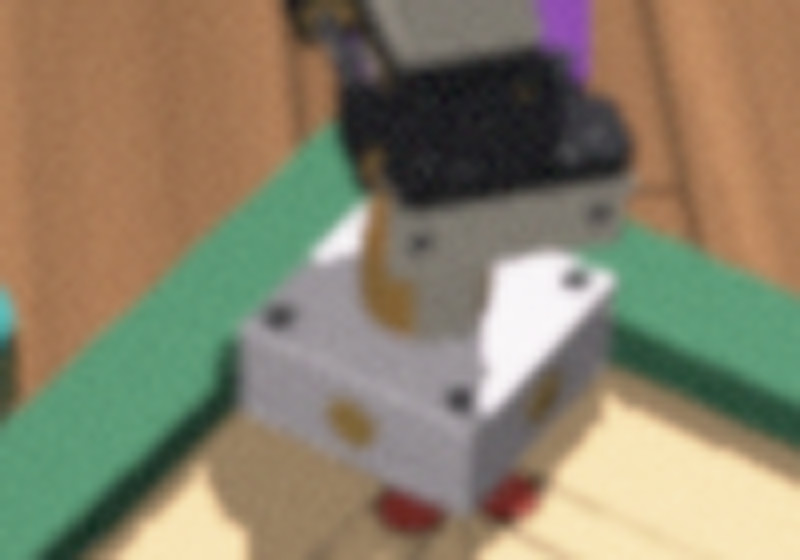

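The picture shows the block still seated and flat, with a finger hiding the index line. I'll ease the side load, turn a little more and feel for the free zone.

Call:
{"name": "step_arm", "arguments": {"claw": [0, 0, 0, 0, 0, 0], "dp": [[0.05, -0.1, 0], [0.05, -0.1, 0], [0, 0, 0], [0, 0, 0], [0, 0, 0], [0, 0, 0]], "twist": [0, 0, 0, -0.08, -0.08, 0]}}

```text
clock: 14.65
tcp_pos: [0.5164, 0.1703, 0.0757]
eef_rot: [0.536, -3.094, 0.003]
contact_force: [-0.9, -11.4, 5.0]
gripper_width: 0.446
grip_force: 25.0
```

```bash
python3 st.py
```

```text
14.65 F board [-9.51201218 -6.33822872] 5.013843186113991 T [-1.93534525  0.1015937  -0.17942099] yaw 1.9140859126923946 tcp board [0.21559735 0.21460374] 0.07573523560945673 q6 -1.6409869064384812
board x,y in tool [[-0.849, 0.528], [0.528, 0.849]]
```

Call:
{"name": "step_arm", "arguments": {"claw": [0, 0, 0, 0, 0, 0], "dp": [[0, 0, -0.1], [0, 0, -0.1], [0, 0, -0.1], [0, 0, 0], [0, 0, 0], [0, 0, 0]], "twist": [0, 0, 0, 0, 0, 0]}}

```text
clock: 15.25
tcp_pos: [0.5162, 0.1712, 0.0781]
eef_rot: [0.534, -3.095, 0.0]
contact_force: [0.5, -2.9, -8.1]
gripper_width: 0.453
grip_force: 25.0
```

```bash
python3 st.py
```

```text
15.25 F board [-1.93092141 -2.17695635] -8.09452861204838 T [-0.44034031 -0.13031988 -0.23966902] yaw 1.9126351393397787 tcp board [0.2161972 0.2153775] 0.07809756104900642 q6 -1.639301467976234
board x,y in tool [[-0.848, 0.53], [0.53, 0.848]]
```

Lifting meets about 8 N after the 2 mm play, so the cap is still locked. I'll lower it, let go and read the index line.

Call:
{"name": "step_arm", "arguments": {"claw": [0, 0, 0, 0, 1, 1, 1, 1, 1, 1, 1, 1, 1, 1, 1, 1, 1], "dp": [[0, 0, 0.1], [0, 0, 0.1], [0, 0, 0.1], [0, 0, 0], [0, 0, 0], [0, 0, 0], [0, 0, 0], [0, 0, 0], [0, 0, 0], [0, 0, -1], [0, 0, -2], [0, 0, -2], [0, 0, -2], [0, 0, -2], [0, 0, -2], [0, 0, -2], [0, 0, 0]], "twist": [0, 0, 0, 0, 0, 0, 0, 0, 0, 0, 0, 0, 0, 0, 0, 0, 0]}}

```text
clock: 16.95
tcp_pos: [0.5174, 0.1715, 0.2092]
eef_rot: [-0.534, 3.091, 0.001]
contact_force: [0.0, 1.0, -0.3]
gripper_width: 0.999
grip_force: 0.0
```

```bash
python3 st.py
python3 - <<'E'
from h import *
s=cap("side");t=cap("top")
a=cv2.resize(s["color"][140:200,245:315],(400,343),interpolation=cv2.INTER_CUBIC)
q=proj(t,[[.517,.171,.1]])[0].astype(int);print(q)
b=cv2.resize(t["color"][q[1]-30:q[1]+30,q[0]-35:q[0]+35],(400,343),interpolation=cv2.INTER_CUBIC)
cv2.imwrite("pics/rel.png",np.hstack([a,b])[:,:,::-1])
q=proj(s,[[*(np.array([.517,.171])+.02*np.array([np.cos(x),np.sin(x)])),.105] for x in (YB,YB+1.45)]+[[.517,.171,.105]])
print((q-[245,140]+.5)*400/70)
E
```

```text
16.95 F board [0.78047404 0.5565549 ] -0.26955867596803784 T [ 0.06396801  0.01223295 -0.01600177] yaw 1.9130386977613814 tcp board [0.21718173 0.21461575] 0.20920492657945416 q6 -1.6397173333484538
board x,y in tool [[-0.848, 0.529], [0.529, 0.848]]
[205 214]
[[241.01299548 104.9740404 ]
 [183.06499381 109.64190349]
 [216.94150137 129.06379333]]
```

View pics/rel.png

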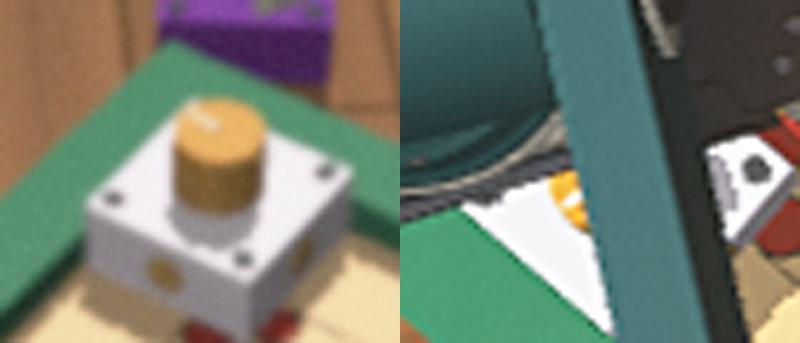

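The side crop shows the index line at (193,107) against the cap centre (217,129): the cap has turned about 1.2 rad anticlockwise. So it's the right way and just needs a bit more. Regrip, turn 0.3 further and try again.

Call:
{"name": "step_arm", "arguments": {"claw": [1, 1, 1, 1, 1, 1, 1, 1, 0, 0, 0, 0, 0, 0, 0, 0], "dp": [[0, 0, 2], [0, 0, 2], [0, 0, 2], [0, 0, 2], [0, 0, 2], [0, 0, 2], [0, 0, 1.3], [0, 0, 0], [0, 0, 0], [0, 0, 0], [0, 0, 0], [0, 0, 0], [0, 0, 0], [0, 0, 0], [0, 0, 0], [0, 0, 0]], "twist": [0, 0, 0, 0, 0, 0, 0, 0, 0, 0, 0, 0, 0, 0, 0, 0], "force": 35}}

```text
clock: 18.65
tcp_pos: [0.5167, 0.1708, 0.0726]
eef_rot: [-0.535, 3.096, -0.001]
contact_force: [2.2, -4.2, -1.0]
gripper_width: 0.452
grip_force: 35.0
```

```bash
python3 st.py
```

```text
18.65 F board [-1.90844435 -4.29783285] -0.9997451222659153 T [-0.68938878 -0.28835584  0.02339144] yaw 1.9128164629328979 tcp board [0.21617338 0.2147241 ] 0.07257954022564853 q6 -1.63966602327109
board x,y in tool [[-0.848, 0.53], [0.53, 0.848]]
```

Call:
{"name": "step_arm", "arguments": {"claw": [0, 0, 0, 0, 0, 0, 0, 0], "dp": [[0, 0, 0], [0, 0, 0], [0, 0, 0], [0, 0, 0], [0, 0, 0], [0, 0, 0], [0, 0, 0], [0, 0, 0]], "twist": [-0.06, -0.06, -0.06, -0.06, -0.06, 0, 0, 0]}}

```text
clock: 19.45
tcp_pos: [0.5166, 0.1704, 0.0726]
eef_rot: [0.991, -2.981, 0.002]
contact_force: [-0.0, -8.6, 1.3]
gripper_width: 0.451
grip_force: 35.0
```

```bash
python3 st.py
```

```text
19.45 F board [-6.79163551 -5.34856793] 1.2937609721179162 T [-1.40085216  0.03181662 -0.20191276] yaw 2.212516445176685 tcp board [0.215816   0.21456504] 0.07260507943536011 q6 -1.9395220097301276
board x,y in tool [[-0.967, 0.255], [0.255, 0.967]]
```

Call:
{"name": "step_arm", "arguments": {"claw": [0, 0, 0, 0, 0, 0], "dp": [[0, 0, -0.1], [0, 0, -0.1], [0, 0, -0.1], [0, 0, -0.1], [0, 0, 0], [0, 0, 0]], "twist": [0, 0, 0, 0, 0, 0]}}

```text
clock: 20.05
tcp_pos: [0.5164, 0.1713, 0.0765]
eef_rot: [0.992, -2.981, -0.0]
contact_force: [-0.4, -1.2, -7.0]
gripper_width: 0.452
grip_force: 35.0
```

```bash
python3 st.py
```

```text
20.05 F board [-1.19248262 -0.37579393] -6.999587723610381 T [-0.17141701  0.07313778 -0.12500637] yaw 2.2130740368826842 tcp board [0.21639857 0.2152554 ] 0.0765459613151356 q6 -1.939692998460746
board x,y in tool [[-0.967, 0.255], [0.255, 0.967]]
```

Call:
{"name": "step_arm", "arguments": {"claw": [0, 0, 0, 0, 0, 0, 0, 0, 0, 0, 0], "dp": [[0, 0, 0.1], [0, 0, 0.1], [0, 0, 0.1], [0, 0, 0.1], [0, 0, 0], [0, 0, 0], [0, 0, 0], [0, 0, 0], [0, 0, 0], [0, 0, 0], [0, 0, 0]], "twist": [0, 0, 0, 0, 0, -0.06, -0.06, -0.06, -0.06, 0, 0]}}

```text
clock: 21.15
tcp_pos: [0.5172, 0.1704, 0.0739]
eef_rot: [-1.341, 2.84, -0.003]
contact_force: [-2.1, -11.9, 4.4]
gripper_width: 0.456
grip_force: 35.0
```

```bash
python3 st.py
python3 - <<'E'
from h import *
s=cap("side");p,R=tool();print(fit(s,"side",np.array([p[0],p[1],YB])))
E
```

```text
21.15 F board [-10.60241332  -5.75407058] 4.410379513741151 T [-1.88935972  0.32119396 -0.26674706] yaw 2.452792241082033 tcp board [0.2161796  0.21403991] 0.07385417368915036 q6 -2.17981041795099
board x,y in tool [[-1.0, 0.018], [0.018, 1.0]]Traceback (most recent call last):
  File "<stdin>", line 2, in <module>
  File "h.py", line 42, in fit
    m=R_[0]["region"].astype(np.uint8)
      ~~^^^
IndexError: list index out of range
```

Call:
{"name": "step_arm", "arguments": {"claw": [0, 0, 0, 0, 0, 0], "dp": [[0, 0, -0.1], [0, 0, -0.1], [0, 0, -0.1], [0, 0, -0.1], [0, 0, 0], [0, 0, 0]], "twist": [0, 0, 0, 0, 0, 0]}}

```text
clock: 21.85
tcp_pos: [0.5165, 0.1713, 0.0767]
eef_rot: [-1.341, 2.841, 0.0]
contact_force: [1.5, -2.2, -7.7]
gripper_width: 0.451
grip_force: 35.0
```

```bash
python3 st.py
```

```text
21.85 F board [-0.82757926 -2.53574645] -7.703260779814524 T [-0.15168523 -0.21859921 -0.12615958] yaw 2.452988397108604 tcp board [0.2164957  0.21512306] 0.0766541184988378 q6 -2.179652892084123
board x,y in tool [[-1.0, 0.018], [0.018, 1.0]]
```

Still lifting the block's weight, so I lower it again, let go, and measure the index line numerically.

Call:
{"name": "step_arm", "arguments": {"claw": [0, 0, 0, 0, 0, 1, 1, 1, 1, 1, 1, 1, 1, 1, 1], "dp": [[0, 0, 0.1], [0, 0, 0.1], [0, 0, 0.1], [0, 0, 0.1], [0, 0, 0], [0, 0, 0], [0, 0, 0], [0, 0, 0], [0, 0, 0], [0, 0, -2], [0, 0, -2], [0, 0, -2.5], [0, 0, -3], [0, 0, -3], [0, 0, 0]], "twist": [0, 0, 0, 0, 0, 0, 0, 0, 0, 0, 0, 0, 0, 0, 0]}}

```text
clock: 23.35
tcp_pos: [0.5177, 0.1718, 0.2021]
eef_rot: [-1.339, 2.836, -0.001]
contact_force: [1.6, 0.4, 0.4]
gripper_width: 0.997
grip_force: 0.0
```

```bash
cat > idx.py <<'E'
from h import *
import sys
s=cap("side");p,R=tool()
print(p,fit(s,"side",np.array([.517,.171,YB])))
hsv=cv2.cvtColor(s["color"],cv2.COLOR_RGB2HSV)
r=[r for r in manip.outline_of("cap","side") if np.linalg.norm(np.array(r["uv"])-proj(s,[[.517,.171,.09]])[0])<12]
print("cap n",len(r))
# rectify the cap top (z=.105), 0.25 mm/pixel, board axes: right=board x, up=board y
c0=atz(s,r[0]["uv"],.0885)[:2] if r else np.array([.517,.171]);print("cap centre",c0,RB.T@(c0-CB))
n=241;g=(np.arange(n)-120)*.00025
X,Y=np.meshgrid(g,-g);W=np.stack([X,Y],-1)@RB.T+c0
q=proj(s,np.dstack([W,np.full((n,n),.105)]).reshape(-1,3)).astype(np.float32).reshape(n,n,2)
im=cv2.remap(s["color"],q[...,0].copy(),q[...,1].copy(),cv2.INTER_CUBIC)
full=cv2.resize(s["color"][140:200,245:315],(400,343),interpolation=cv2.INTER_CUBIC)
im2=cv2.resize(im,(343,343));cv2.imwrite(sys.argv[1],np.hstack([full,im2])[:,:,::-1])
E
python3 idx.py pics/rect.png
```

```text
[0.51717632 0.17160759 0.19964107] (array([0.52068626, 0.17038431, 0.92720469]), np.float64(131.0625), np.uint64(983), array([0.21834726, 0.21130453]), np.float64(1.5549152419057626))
cap n 1
cap centre [0.51544979 0.17150674] [0.21597177 0.21610427]
```

View pics/rect.png

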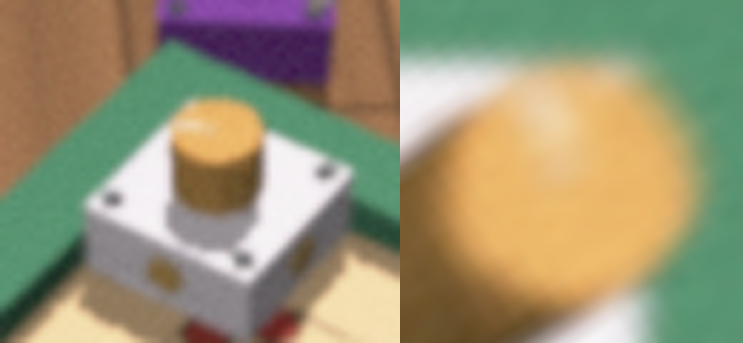

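The rectified view puts the index line at about 1.7–1.8 rad, slightly past the ideal lift window. I'll regrip, turn back about 0.3, cancel the side load, then lift.

Call:
{"name": "step_arm", "arguments": {"claw": [1, 1, 1, 1, 1, 1, 1, 1, 0, 0, 0, 0, 0, 0, 0, 0], "dp": [[0, 0, 2], [0, 0, 2], [0, 0, 2], [0, 0, 2], [0, 0, 2], [0, 0, 2], [0, 0, 0.4], [0, 0, 0], [0, 0, 0], [0, 0, 0], [0, 0, 0], [0, 0, 0], [0, 0, 0], [0, 0, 0], [0, 0, 0], [0, 0, 0]], "twist": [0, 0, 0, 0, 0, 0, 0, 0, 0, 0, 0, 0, 0, 0, 0, 0], "force": 25}}

```text
clock: 25.1
tcp_pos: [0.5167, 0.1708, 0.0735]
eef_rot: [1.341, -2.841, 0.002]
contact_force: [3.5, -4.4, -1.1]
gripper_width: 0.455
grip_force: 25.0
```

```bash
python3 st.py
```

```text
25.1 F board [-1.27801903 -5.49685623] -1.0776638809494212 T [-0.59040474 -0.47301989 -0.04477213] yaw 2.452860344722288 tcp board [0.21620573 0.21470091] 0.07350113650366763 q6 -2.179683970598834
board x,y in tool [[-1.0, 0.018], [0.018, 1.0]]
```

Call:
{"name": "step_arm", "arguments": {"claw": [0, 0, 0, 0, 0, 0, 0, 0], "dp": [[0, 0, 0], [0, 0, 0], [0, 0, 0], [0, 0, 0], [0, 0, 0], [0, 0, 0], [0, 0, 0], [0, 0, 0]], "twist": [0.05, 0.05, 0.05, 0.05, 0.05, 0.03, 0, 0]}}

```text
clock: 25.9
tcp_pos: [0.5169, 0.1707, 0.0737]
eef_rot: [-0.931, 3.0, -0.002]
contact_force: [2.9, -4.2, -0.6]
gripper_width: 0.455
grip_force: 25.0
```

```bash
python3 st.py
```

```text
25.9 F board [-1.52279929 -4.86373848] -0.5749638003031149 T [-0.7107534  -0.42804006  0.11093854] yaw 2.172840700727157 tcp board [0.21624962 0.21453056] 0.07370163992908793 q6 -1.899743070818314
board x,y in tool [[-0.956, 0.294], [0.294, 0.956]]
```

Call:
{"name": "step_arm", "arguments": {"claw": [0, 0, 0, 0, 0, 0, 0, 0], "dp": [[0, -0.08, 0], [0, 0, 0], [0, 0, -0.1], [0, 0, -0.1], [0, 0, -0.1], [0, 0, -0.1], [0, 0, 0], [0, 0, 0]], "twist": [0, 0, 0, 0, 0, 0, 0, 0]}}

```text
clock: 26.7
tcp_pos: [0.5171, 0.1706, 0.078]
eef_rot: [-0.931, 3.0, -0.0]
contact_force: [-0.9, -0.9, 0.6]
gripper_width: 0.454
grip_force: 25.0
```

```bash
python3 st.py
```

```text
26.7 F board [-1.26917693  0.1478797 ] 0.5929362840197546 T [-0.22398859  0.16862525  0.00348338] yaw 2.1729035088892084 tcp board [0.21628495 0.21425311] 0.07797066130539675 q6 -1.9010319835599543
board x,y in tool [[-0.956, 0.294], [0.294, 0.956]]
```

The cap rises freely now, so I lift straight up slowly.

Call:
{"name": "step_arm", "arguments": {"claw": [0, 0, 0, 0, 0, 0, 0], "dp": [[0, 0, -0.2], [0, 0, -0.2], [0, 0, -0.2], [0, 0, -0.2], [0, 0, -0.2], [0, 0, 0], [0, 0, 0]], "twist": [0, 0, 0, 0, 0, 0, 0]}}

```text
clock: 27.4
tcp_pos: [0.5175, 0.1705, 0.0882]
eef_rot: [-0.931, 2.999, -0.001]
contact_force: [3.9, -4.2, 2.0]
gripper_width: 0.456
grip_force: 25.0
```

```bash
python3 st.py
```

```text
27.4 F board [-0.80250769 -5.67652939] 1.978690430524379 T [-0.63575894 -0.60475783 -0.10495701] yaw 2.1728999337072015 tcp board [0.21644056 0.21390273] 0.08822640259666856 q6 -1.9011043147503437
board x,y in tool [[-0.956, 0.294], [0.294, 0.956]]
```

Call:
{"name": "step_arm", "arguments": {"claw": [0, 0, 0, 0, 0, 0, 0, 0, 0, 0, 0, 0, 0], "dp": [[0, 0, -0.3], [0, 0, -0.3], [0, 0, -0.3], [0, 0, -0.3], [0, 0, -0.4], [0, 0, -0.5], [0, 0, -0.5], [0, 0, -0.5], [0, 0, -0.5], [0, 0, -0.5], [0, 0, 0], [0, 0, 0], [0, 0, 0]], "twist": [0, 0, 0, 0, 0, 0, 0, 0, 0, 0, 0, 0, 0]}}

```text
clock: 28.7
tcp_pos: [0.5169, 0.1706, 0.1284]
eef_rot: [0.932, -3.0, -0.0]
contact_force: [0.5, 0.2, -1.0]
gripper_width: 0.455
grip_force: 25.0
```

```bash
python3 st.py
python3 - <<'E'
from h import *
s=cap("side");p,R=tool();print(fit(s,"side",np.array([.517,.171,YB])))
a=cv2.resize(s["color"][100:210,200:350][:,:,::-1],(750,550),interpolation=cv2.INTER_CUBIC);cv2.imwrite("pics/end.png",a)
for n in("jug","bowl","striker","tin"):
    for r in manip.place_of(n,"side")[:1]: print(n,r["p"],r["uv"],atz(s,r["uv"],.032))
E
```

```text
28.7 F board [ 0.44120382 -0.29941921] -1.035089127020962 T [0.07485583 0.04926286 0.03236738] yaw 2.1729643955336564 tcp board [0.21612958 0.21440785] 0.12837752220293797 q6 -1.9010820066805116
board x,y in tool [[-0.956, 0.294], [0.294, 0.956]]
(array([0.52044289, 0.17156802, 0.94288684]), np.float64(126.5625), np.uint64(1205), array([0.21912327, 0.21223093]), np.float64(2.4534365154992126))
jug 0.85 [361.5, 352.8] [ 0.62956001 -0.32411432  0.032     ]
bowl 0.59 [258.4, 324.8] [ 0.42974295 -0.24664621  0.032     ]
striker 0.81 [237.6, 257.2] [ 0.39195255 -0.06955738  0.032     ]
tin 0.69 [371.5, 262.8] [ 0.69863828 -0.10864867  0.032     ]
```

View pics/end.png

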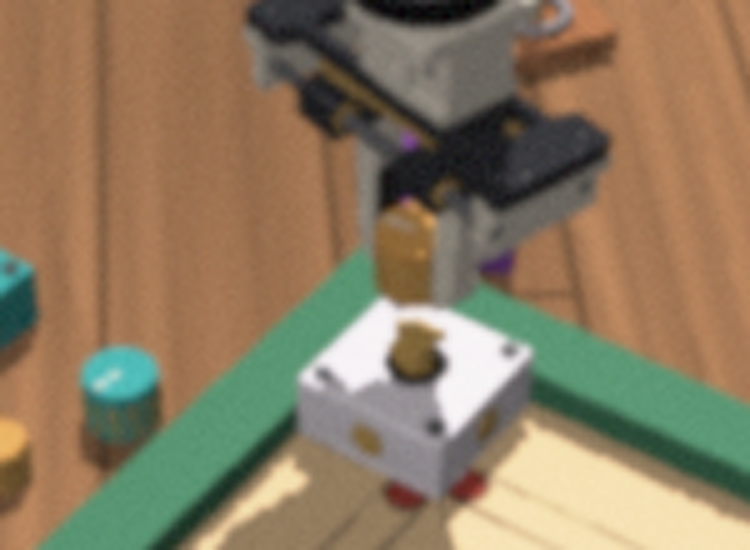

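The picture shows the cap gripped and upright at (405,250), clear above the open neck at (415,345), with the block seated. I'll check the block's squareness once more against the frame's edges in the same view.

Run:
```python
from h import *
s=cap("side");G=cv2.cvtColor(s["color"],cv2.COLOR_RGB2GRAY).astype(np.float32)
E=np.arange(-.010,.0101,.0005)
def edge(name,f,z,T):
    r=[]
    for t in T:
        q=proj(s,[[*(CB+RB@f(t,e)),z] for e in E]).astype(np.float32)
        v=cv2.remap(G,q[:,0].copy(),q[:,1].copy(),2).reshape(1,-1)
        d=np.abs(np.gradient(cv2.GaussianBlur(v,(0,0),2).ravel()));r.append(E[d.argmax()])
    r=np.array(r);k,m=np.polyfit(T,r,1);res=np.abs(r-(k*T+m));g=res<=np.median(res)+.0007;k,m=np.polyfit(T[g],r[g],1)
    print(name,"slope deg",np.degrees(k).round(2),"offset mm",(1e3*(k*T.mean()+m)).round(2),(r*1e3).round(1))
B=np.linspace(.18,.25,15);W=np.linspace(-.1,.16,20)
edge("top -y",lambda t,e:(t,.17+e),.072,B);edge("top -x",lambda t,e:(.17+e,t),.072,B)
edge("bot -y",lambda t,e:(t,.17+e),.032,B);edge("bot -x",lambda t,e:(.17+e,t),.032,B)
edge("wall y",lambda t,e:(t,.26+e),.054,W);edge("wall x",lambda t,e:(.26+e,t),.054,W)
```

```text
top -y slope deg -2.15 offset mm -3.63 [ 3.   4.5 -3.5 -3.5 -3.5 -3.  -3.5 -3.5 -4.  -4.  -4.5 -4.5 -4.5 -5.
 -4.5]
top -x slope deg 10.05 offset mm 0.2 [ 6.5  5.  -2.  -1.5 -8.5 -7.5 -2.  -2.  -2.5 -5.   8.   8.5  4.5  7.
  8. ]
bot -y slope deg 2.71 offset mm -0.66 [ 2.  -4.  -4.  -3.5  0.5 -2.  -1.  -1.  -0.5 -1.   2.   2.5  4.5 -7.5
 -6.5]
bot -x slope deg 3.32 offset mm 1.57 [0.  0.5 0.  0.  0.  0.  2.  7.5 8.  8.  2.5 3.  3.  3.5 3.5]
wall y slope deg -0.76 offset mm -2.01 [-0.5 -0.5 -1.  -1.5 -1.   0.  -1.  -1.  -2.  -3.  -1.5 -2.  -1.5 -1.5
 -3.  -3.  -4.  -3.  -4.  -4. ]
wall x slope deg 0.53 offset mm -0.67 [-2.  -0.5 -2.  -1.5 -3.  -0.5 -1.  -2.5  0.  -0.5 -1.  -0.5 -1.  -1.
 -1.  -1.5  2.   1.   1.   0.5]
```

The block's front edge sits at −3.6 mm and the frame near the corner at about −3.5 mm in the same view, so it is flush. The independent yaw estimates scatter around zero. Handing in.

```bash
python3 -c "
from rig import manip
print(manip.sign_off())"
```

```text
the job is handed in; nothing more can be done
None
```

I handed the job in. The block is seated in the left-hand corner, and the brass cap loosened anticlockwise, a right-hand (water) thread. It is gripped upright about 28 mm above the open outlet. My last checks had the block flush with the frame and within about 3° of square, and the bystanders where they started, but the hand-in returned no result. Before the cap came free, three lift tries raised the cap and block slightly; I lowered them each time.

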